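# Cap an ink sample bottle and show its swatch to the inspection camera

## Robot

A 6-joint arm with a two-finger parallel gripper is mounted at the origin on a cart in front of the work surface, level with it; the furniture and walls round the work are solid. World frame = base frame: x ahead of the robot, y to its left, z up, the work surface at z = 0. Lengths are in m, angles in rad, forces in N, time in s.
With the tool pointing down it reaches from about 0.15 to 0.775 m from the base axis. Payload 6.1 kg.
Tool frame: the origin (TCP) lies between the finger pads; the fingertips stand 14 mm ahead of it and the grasp point (between the pads) lies 5 mm behind it; x points along the fingers, y is the direction in which the jaws open and shut, and the axes are right-handed (so a half turn about x gives the same grasp; the last joint's range is limited). The gripper opens to 85 mm and grips with 20 to 120 N. Pads are 22 mm wide; open, the fingers measure 114 mm over their backs; the gripper's body (76 mm by 85 mm) begins 54 mm behind the grasp point. The pads swing forward as they close: fully open they stand 13 mm farther back than shut.
Start: joints at [1.306, 0.126, -0.04, 1.405, 0, 1.571], TCP at [0.137, 0.507, 0.245] pointing down, gripper open.
Joint ranges: [-2.72, 2.72], [-0.95, 1.95], [-1.27, 1.35], [-1.78, 2.02], [-1.46, 1.47], [-3.14, 3.14]. Speed limits (rad/s): [2.39, 2.39, 3.01, 3.14, 3.14, 3.14].

## Interface

Orientations are given as [roll, pitch, yaw] about the fixed x, y, z axes, in that order (R = Rz(yaw) Ry(pitch) Rx(roll)).
In Python, from rig import read_state, vision, robot gives the robot as it stands.
- The arm moves only by the tool servo_tool, never from a script. Its argument "plan" is text: rows parted by semicolons, each of 4 numbers parted by spaces: the shift along the tool's x, y, z in cm, then the turn about the tool's x in degrees. A call has exactly 8 rows; each row is the pose to reach, as a shift and turn from the pose commanded when the call began, along the tool's axes at that moment; what a row does not reach only later rows make up. A row lasts 1/8 s, in which the tool goes at most 62.5 mm and 10.7 degrees, less where a joint would pass 70% of its speed; a pose out of reach is approached as far as the arm can. A call with a gripper value outside its range is refused whole. "hand" is the opening, from -1 (shut) to 1 (fully open), set as the call begins (left out, the last holds). The fingers move at their own pace and stop on an object; "force" is the grip in N (left out, the last holds). Time passes only in rows, so rows that repeat a pose let the fingers close, or fill a call up. It gives the time, the measured TCP pose, the force and the opening at its end, in the units of the state.
- read_state(): the state, without advancing time (a new reading comes with each control period).
- vision.snapshot(name): name is "scene" or "top"; returns a dict with "pixels" (400x640x3 uint8, blue, green, red), "range_z" (400x640 float32, m along the optical axis (not along the pixel's ray), 0 where there is no reading), "camera_matrix" (3x3 intrinsics, pixels), "R" (3x3) and "t" (3): a world point X has camera coordinates R X + t. Camera axes: x right, y down, z forward; pixel columns grow to the right and rows downward; lengths in m; the calibration is good to about 2 mm. A picture is of the moment at which its call begins.
- robot.hand_in(): hands the job in, once; it reports no verdict.
The state is a dict: "t": time; "joints": joint angles; "qvel": joint speeds; "joint_torque": joint torques, N m; "tool_pos": TCP position; "orientation": TCP orientation; "force": force on the tool from outside, world axes, zero at the start; "wrist_torque": the same for the moment, N m; "width": finger opening in m.
Only numpy, scipy, OpenCV 4.12 (cv2) and the standard library are available. Lean on these libraries where they do the work, as an engineer would, in place of code of your own. Each camera call takes 0.05 s, during which the arm holds its last target.

## Task

The square sample bottle in the rack has its push-on cap standing proud: press the cap fully home while the bottle stands in the rack. Then lift that bottle out and hold it upright in the air in front of the inspection camera, with its swatch plate facing the lens squarely, centred on the lens and 120 mm away from it. Finish while holding it there, still; leave the other two bottles in the rack and do not push the camera.

Things in the scene. Friction and masses are not known exactly. Their poses are not given: they have to be found in the camera images.
- bottle: The only square bottle of three, white, loose, about 0.12 kg. Origin: centre of its underside, z up. 36 x 36 mm, straight sides to z = 76 mm, shoulder at 80 mm, black cap above. Grasp it by the flat +x and -x sides; the swatch plate is on the +y side. It stands in one of the rack's pockets, axes parallel to the rack's (1.5 mm play all round, so it may turn a few degrees).
- swatch (a point): Centre of the outer face of the swatch plate, a thin raised rectangle (26 mm wide, 30 mm high, pale face in a grey rim) on the bottle's +y side: at (0, 19.9, 50) mm in the bottle's frame, with the bottle's axes; the plate's outward normal is +y.
- cap (a joint): How far the square bottle's cap stands proud of its seat, m, along the bottle's z: 0 fully home, 0.005 to 0.008 at the start. A black ribbed cylinder, 24 mm across, 14 mm high, gripping the neck: it slides under about 7 N either way, stays where it is left and stops hard at home.
- cap_top (a point): Centre of the cap's flat top; 94 mm above the bottle's underside when the cap is home. Axes as the bottle's.
- rack: Wooden bottle rack, fixed to the table: a block 66 mm (x) by 236 mm (y) by 36 mm high, origin at the centre of its underside. Three square pockets, 39 mm wide and 28 mm deep (floor 8 mm above the underside), in a row at y = +75, 0 and -75 mm. Which bottle stands in which pocket varies.
- round_a: Taller of the two round white bottles in the rack, 36 mm across, 94 mm high with its cap; origin at the centre of its underside. To be left in its pocket.
- round_b: Shorter of the two round white bottles in the rack, 36 mm across, 76 mm high with its cap; origin at the centre of its underside. To be left in its pocket.
- camera: Stand of the inspection camera, fixed to the table: dark steel base plate 110 x 100 x 12 mm and an upright steel post 247 mm high, 35 mm behind (+x of) the origin. Origin on the table under the camera's head; its -x axis is the direction in which the camera looks, level.
- lens (a point): Centre of the camera's front glass (head about 50 mm square, lens barrel 38 mm across), 55 mm in front (-x) of the stand's origin and 150 to 200 mm above the table: the head is clamped on its post at a height that varies. Axes as camera: it looks along -x.
- view_point (a point): The empty point 120 mm straight in front of the lens (in its -x direction), level with it, where the centre of the swatch is to be. Axes as camera: +x points to the lens.
Not all that is in view belongs to the job. What is shaped like the bottle but green is not meant.

How it is judged:
By the outcome, as a careful person would: the job done as asked, in the order asked, and still so for the second after the job is handed in, while the arm keeps its last pose, push and grip.
It also fails if it takes over 40 s, if anything falls off the work surface, if the arm or the gripper's body presses on something with over 40 N, if the wrist force passes 120 N, or if a joint passes its speed limit or range.

## Working session

There is one attempt and no reset: what is moved stays moved. The work goes in short steps, Python scripts to look and compute and a tool call to move; the robot and the scene stay as the last step left them, time stands still between calls to the robot, and variables do not carry over. Pictures are saved under pics/ and viewed, and the job is handed in when it is done.

Besides the shell and the picture viewer there is one more tool, called by a JSON object that holds its "op" and its "data". servo_tool: Moves the arm, as the interface text tells. Its arguments: {"type":"object","properties":{"plan":{"type":"string"},"hand":{"type":"number"},"force":{"type":"number"}},"required":["plan"]}

```bash
mkdir -p pics; ls; cat > h.py <<'E'
import numpy as np, cv2, pickle
from rig import read_state, vision, robot
def snap(n,tag):
    s=vision.snapshot(n); pickle.dump(s,open(f'{n}_{tag}.pkl','wb')); cv2.imwrite(f'pics/{n}_{tag}.png',s['pixels']); return s
def load(n,tag): return pickle.load(open(f'{n}_{tag}.pkl','rb'))
def cloud(s):
    K=np.array(s['camera_matrix']);R=np.array(s['R']);t=np.array(s['t']);z=s['range_z']
    v,u=np.mgrid[0:z.shape[0],0:z.shape[1]]
    P=np.stack([(u-K[0,2])/K[0,0]*z,(v-K[1,2])/K[1,1]*z,z],-1)
    W=(P-t)@R; W[z<=0]=np.nan; return W
def ray(s,u,v):
    K=np.array(s['camera_matrix']);R=np.array(s['R']);t=np.array(s['t'])
    d=R.T@np.linalg.solve(K,[u,v,1.]); return -R.T@t,d
def onz(s,u,v,z):
    c,d=ray(s,u,v); return c+d*(z-c[2])/d[2]
def tri(s1,p1,s2,p2):
    c1,d1=ray(s1,*p1);c2,d2=ray(s2,*p2)
    a=np.linalg.lstsq(np.stack([d1,-d2],1),c2-c1,rcond=None)[0]
    A=c1+a[0]*d1;B=c2+a[1]*d2; return (A+B)/2,np.linalg.norm(A-B)
E
python3 - <<'E'
from h import *
print(read_state())
for n in ('scene','top'):
    s=snap(n,'0'); print(n,s['camera_matrix'],s['R'],s['t'],(-np.array(s['R']).T@s['t']), (s['range_z']>0).mean())
E
```

```text
pics
{'t': 0.0, 'joints': array([ 1.30599022e+00,  1.26387205e-01, -4.06371087e-02,  1.40538655e+00,
        6.87408485e-06,  1.57081565e+00]), 'qvel': array([ 1.03427498e-03,  3.12657495e-05,  3.49091173e-04,  1.04246418e-03,
       -1.53794380e-03,  7.27341966e-04]), 'joint_torque': array([-1.74466608e-03, -4.35907495e+01,  3.52926707e+01,  1.71577034e-02,
        5.70818273e-06,  1.16760905e-06]), 'tool_pos': array([0.13729972, 0.50632261, 0.24451135]), 'orientation': array([-1.57503458,  1.56918177, -1.83986001]), 'force': array([ 0.03537521, -0.55167114,  0.00930954]), 'wrist_torque': array([-0.01647468, -0.0324292 ,  0.01424152]), 'width': 0.08533877173377165}
scene [[386.62025675   0.         317.18747603]
 [  0.         386.62025675 197.966086  ]
 [  0.           0.           1.        ]] [[ 0.76491645 -0.64374971 -0.02211641]
 [-0.38927449 -0.43464271 -0.8121275 ]
 [ 0.51319411  0.62981904 -0.5830607 ]] [-0.39553751  0.32582178  0.6540904 ] [ 0.09371191 -0.52496968  0.63723536] 0.98147265625
top [[470.58773038   0.         319.92869006]
 [  0.         470.58773038 198.56916688]
 [  0.           0.           1.        ]] [[-0.01834268 -0.99974316  0.01331047]
 [-0.98105514  0.01542871 -0.19311337]
 [ 0.19285841 -0.01660052 -0.98108616]] [0.04529041 0.56850602 1.17303612] [0.33233663 0.05598047 1.26003278] 0.99594921875
```

```bash
ls pics
```

```text
scene_0.png
top_0.png
```

View pics/scene_0.png

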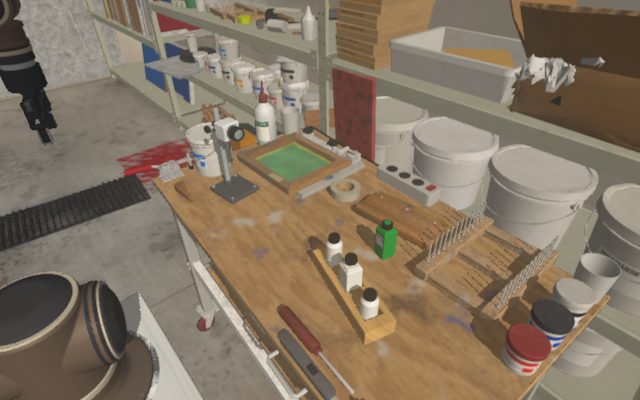

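View pics/top_0.png

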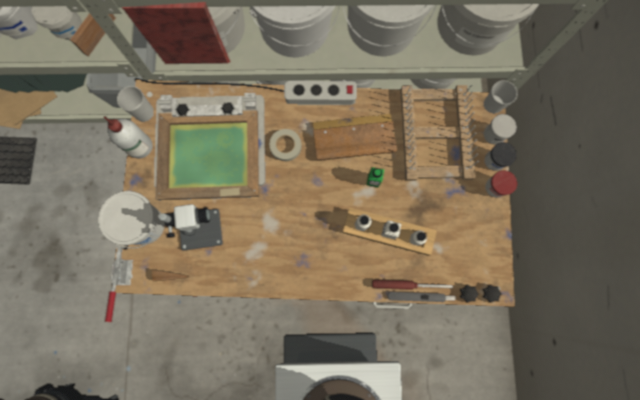

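The scene view shows the rack with three white bottles at about (334,246), (350,272) and (370,303), and a green decoy at (386,240). The inspection camera is at (232,150). In the top view the bottles are at (363,222), (393,228) and (420,237). I'll enlarge to tell them apart.

```bash
python3 - <<'E'
from h import *
s=load('scene','0')['pixels'];t=load('top','0')['pixels']
a=cv2.resize(s[220:340,300:410],None,fx=4,fy=4,interpolation=cv2.INTER_CUBIC)
b=cv2.resize(t[195:260,330:440],None,fx=3.2,fy=3.2,interpolation=cv2.INTER_CUBIC)
c=np.zeros((480,800,3),np.uint8);c[:a.shape[0],:a.shape[1]]=a;c[:b.shape[0],445:445+b.shape[1]]=b[:,:355]
d=cv2.resize(t[190:260,150:240],None,fx=3.2,fy=3.2,interpolation=cv2.INTER_CUBIC); c[225:225+d.shape[0],445:445+d.shape[1]]=d
cv2.imwrite('pics/crop0.png',c)
e=cv2.resize(s[100:210,180:290],None,fx=5,fy=5,interpolation=cv2.INTER_CUBIC);cv2.imwrite('pics/crop1.png',e)
E
```

```text
(no output)
```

View pics/crop0.png

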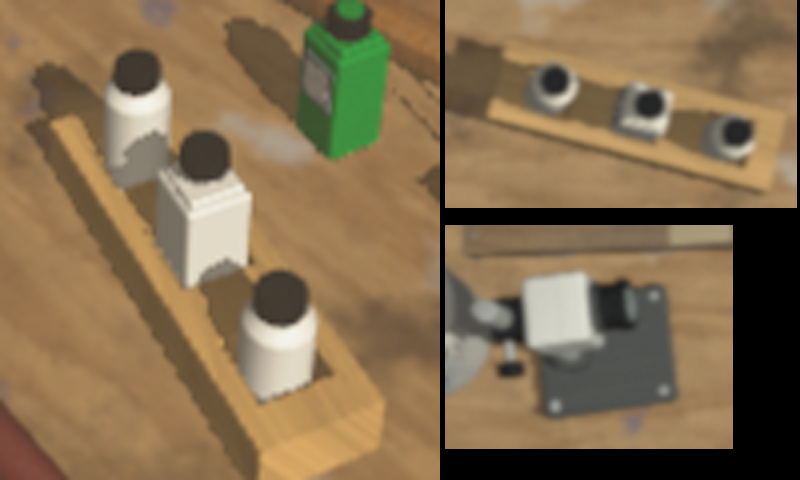

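View pics/crop1.png

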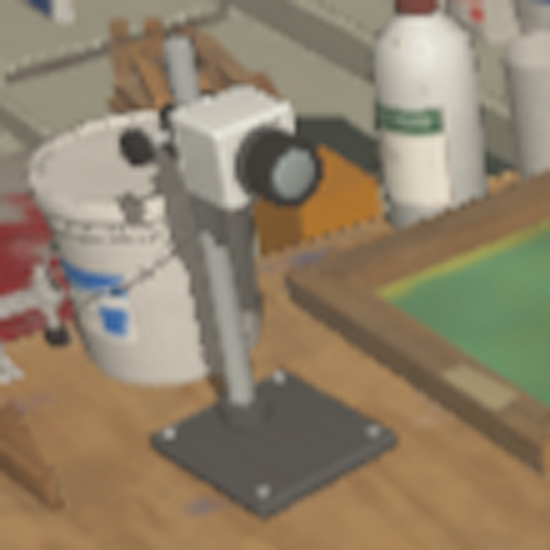

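The square bottle is the middle one: scene (350,272), top (393,228). It has flat sides and square shoulder steps, and the other two are round. The green square bottle at (386,240) is the excluded decoy. No swatch shows on the faces towards the scene camera. The lens faces roughly world −y, at scene (238,134). Next I'll measure.

```bash
python3 - <<'E'
from h import *
for n in ('scene','top'):
    s=load(n,'0'); W=cloud(s); px=s['pixels'].astype(int); hsv=cv2.cvtColor(s['pixels'],cv2.COLOR_BGR2HSV)
    x,y,z=W[...,0],W[...,1],W[...,2]
    box=(x>.2)&(x<.5)&(y>-.3)&(y<.1)
    # black caps
    m=(box&(px.max(-1)<75)&(z>.06)&(z<.15)).astype(np.uint8)
    N,L,st,c=cv2.connectedComponentsWithStats(m)
    for i in range(1,N):
        if st[i,4]>15:
            P=W[L==i]; top=P[P[:,2]>np.nanpercentile(P[:,2],90)-.004]
            print(n,'cap',c[i].round(1),st[i],'zmax%.4f'%np.nanpercentile(P[:,2],95),'topmean',top.mean(0).round(4))
    # rack top
    m=box&(z>.03)&(z<.042); P=W[m]; print(n,'rack',m.sum(),np.median(P[:,2]),cv2.minAreaRect(P[:,:2].astype(np.float32)*1000))
    # base plate
    m=(y>.25)&(y<.6)&(x>.1)&(x<.5)&(z>.006)&(z<.02)&(px.max(-1)<95)
    P=W[m]; print(n,'plate',m.sum(),np.median(P[:,2]),cv2.minAreaRect(P[:,:2].astype(np.float32)*1000))
    m=(y>.25)&(y<.6)&(x>.1)&(x<.5)&(z>.1)&(z<.3)
    P=W[m];print(n,'head',m.sum(),np.nanpercentile(P,[1,50,99],axis=0).round(4))
E
```

```text
scene cap [331.9 238.9] [329 235   8   8  45] zmax0.1037 topmean [ 0.4967 -0.0749  0.1024]
scene cap [350.5 258.7] [345 253  12  12 113] zmax0.1098 topmean [ 0.4814 -0.1466  0.1084]
scene cap [369.5 294.1] [364 288  12  13 128] zmax0.0866 topmean [ 0.4609 -0.218   0.085 ]
scene rack 1673 0.03686831331323379 ((484.23822021484375, -144.95187377929688), (237.59449768066406, 67.24427795410156), 73.99554443359375)
scene plate 330 0.013143583309434746 ((433.8091735839844, 420.8640441894531), (106.61175537109375, 258.6615905761719), 11.333084106445312)
scene head 1447 [[0.114  0.2936 0.1017]
 [0.477  0.452  0.2054]
 [0.4996 0.5612 0.2989]]
top cap [393.4 227.1] [390 224   8   7  49] zmax0.1106 topmean [ 0.4842 -0.1434  0.1085]
top cap [420.5 235.9] [417 233   8   7  50] zmax0.0873 topmean [ 0.4641 -0.2156  0.085 ]
top rack 1116 0.03609572336780061 ((424.52197265625, -143.52748107910156), (242.4064483642578, 150.1851348876953), 88.99253845214844)
top plate 643 0.011888957621384817 ((472.02838134765625, 426.16754150390625), (51.672691345214844, 255.24798583984375), 2.0570733547210693)
top head 1515 [[0.1327 0.297  0.1171]
 [0.4825 0.4749 0.1308]
 [0.4997 0.5669 0.2977]]
```

```bash
python3 - <<'E'
from h import *
S=load('scene','0');T=load('top','0');WS=cloud(S);WT=cloud(T)
for n,s,W in(('scene',S,WS),('top',T,WT)):
    x,y,z=W[...,0],W[...,1],W[...,2]
    seed=(x-.483)**2+(y+.145)**2<.16**2
    m=(seed&(z>.030)&(z<.042)).astype(np.uint8)
    m=cv2.morphologyEx(m,cv2.MORPH_CLOSE,np.ones((3,3)))
    N,L,st,c=cv2.connectedComponentsWithStats(m); i=max(range(1,N),key=lambda k:st[k,4] if 1 else 0)
    P=W[(L==i)&(z>.03)&(z<.042)]; r=cv2.minAreaRect(P[:,:2].astype(np.float32)*1000); print(n,'rack',len(P),r)
    # edge lines in rack frame
    a=np.deg2rad(75.5); u=np.array([np.cos(a),np.sin(a)]);v=np.array([u[1],-u[0]])
    A=P[:,:2]@u;B=P[:,:2]@v
    bins=np.linspace(np.percentile(A,2),np.percentile(A,98),25)
    lo=[];hi=[]
    for k in range(24):
        q=(A>=bins[k])&(A<bins[k+1])
        if q.sum()>3: mid=(bins[k]+bins[k+1])/2; lo.append((mid,B[q].min()));hi.append((mid,B[q].max()))
    for nm,e in(('lo',lo),('hi',hi)):
        e=np.array(e,np.float32); vx,vy,x0,y0=cv2.fitLine(e*1000,cv2.DIST_HUBER,0,.01,.01).ravel(); print(nm,'angle',75.5-np.degrees(np.arctan(vy/vx)),'off',y0+ -x0*vy/vx+ (vy/vx)*(-145*u[1]+483*u[0]))
    print('A range',A.min(),A.max())
# bottle faces from scene
x,y,z=WS[...,0],WS[...,1],WS[...,2]
m=((x-.483)**2+(y+.145)**2<.032**2)&(z>.042)&(z<.082)
P=WS[m];print('bottle',len(P));
gx=np.gradient(WS,axis=1);gy=np.gradient(WS,axis=0);nn=np.cross(gx,gy);nn/=np.linalg.norm(nn,axis=-1,keepdims=True)
ang=np.degrees(np.arctan2(nn[m][:,1],nn[m][:,0])); print(np.histogram(ang,bins=36,range=(-180,180)))
np.set_printoptions(suppress=True,precision=4)
vv,uu=np.where(m);print(uu.min(),uu.max(),vv.min(),vv.max())
# rows at given z
for zz in (.05,.06,.07):
    q=m&(abs(z-zz)<.0015); print(zz,WS[q][np.argsort(WS[q][:,0])][::2]*1000)
E
```

```text
scene rack 1808 ((484.6443786621094, -144.51577758789062), (238.65692138671875, 67.78455352783203), 73.99554443359375)
lo angle 73.95696 off 471.9067842839095
hi angle 76.671005 off 534.0034244141292
A range -0.1380408690454951 0.10094542971838805
top rack 1543 ((485.19354248046875, -144.76251220703125), (236.3402557373047, 67.63370513916016), 74.0504150390625)
lo angle 74.028824 off 472.6293755147817
hi angle 74.19008 off 538.3179320321036
A range -0.13715180757319967 0.0999107422048466
bottle 327
(array([ 0,  0,  0,  0,  0,  0,  0,  0,  0,  0,  0,  1,  0,  1, 13, 27, 39,
       21,  6,  7,  3,  8,  6, 18, 42, 58, 44, 15,  3,  4,  4,  6,  0,  0,
        0,  0]), array([-180., -170., -160., -150., -140., -130., -120., -110., -100.,
        -90.,  -80.,  -70.,  -60.,  -50.,  -40.,  -30.,  -20.,  -10.,
          0.,   10.,   20.,   30.,   40.,   50.,   60.,   70.,   80.,
         90.,  100.,  110.,  120.,  130.,  140.,  150.,  160.,  170.,
        180.]))
339 362 264 288
0.05 [[ 462.5663 -157.8915   50.0996]
 [ 464.1895 -156.1827   50.3473]
 [ 465.1114 -158.0396   51.2359]
 [ 466.2958 
[... 488 characters left out ...]

 [ 467.7953 -137.6277   61.2828]
 [ 468.8262 -133.6173   60.2088]
 [ 470.1703 -158.1585   59.1537]
 [ 472.5754 -161.2767   59.9919]
 [ 475.7963 -160.7805   60.1072]
 [ 480.1154 -161.9569   60.8196]
 [ 487.0136 -163.4387   59.9413]
 [ 491.4578 -164.5477   60.5332]
 [ 496.8883 -164.792    59.7349]]
0.07 [[ 462.8875 -154.0947   69.5955]
 [ 463.9162 -155.812    70.2616]
 [ 467.5428 -137.7014   70.066 ]
 [ 469.5311 -158.3497   71.1314]
 [ 470.6506 -131.486    68.683 ]
 [ 473.3157 -160.0896   69.847 ]
 [ 478.4765 -163.2267   68.7171]
 [ 479.1482 -162.4608   70.4394]
 [ 484.636  -162.5238   69.4262]
 [ 488.1537 -164.4329   71.3009]
 [ 492.8846 -165.4076   68.7564]
 [ 496.3727 -164.5662   71.2947]]
```

```bash
python3 - <<'E'
from h import *
np.set_printoptions(suppress=True,precision=4)
S=load('scene','0');T=load('top','0');WS=cloud(S)
x,y,z=WS[...,0],WS[...,1],WS[...,2]
m=((x-.483)**2+(y+.145)**2<.032**2)&(z>.042)&(z<.080)
P=WS[m]; a=np.deg2rad(74);u=np.array([np.cos(a),np.sin(a)]);v=np.array([u[1],-u[0]]);c0=np.array([.485,-.1446])
A=(P[:,:2]-c0)@u*1000;B=(P[:,:2]-c0)@v*1000   # A along row, B across
f1=(abs(B+18)<4)&(A>-14)&(A<18); f2=(abs(A+18)<4)&(B>-14)&(B<18)
for nm,q,ax in(('-x',f1,0),('-y',f2,1)):
    e=(np.stack([A,B],1) if ax==0 else np.stack([B,A],1))[q].astype(np.float32)
    vx,vy,x0,y0=cv2.fitLine(e,cv2.DIST_HUBER,0,.01,.01).ravel(); print(nm,q.sum(),'tilt deg',np.degrees(np.arctan(vy/vx)),'offset at 0',y0-x0*vy/vx)
# cap-top ellipse via black mask; triangulate centres
for n,s,b in(('scene',S,(338,248,363,270)),('top',T,(383,217,404,238))):
    g=cv2.cvtColor(s['pixels'],cv2.COLOR_BGR2GRAY)[b[1]:b[3],b[0]:b[2]]; print(n);print(g)
E
```

```text
-x 90 tilt deg 0.73851895 offset at 0 -18.29512
-y 180 tilt deg 0.4367823 offset at 0 -17.872578
scene
[[223 215 209 195 170 137 134 132 133 133 132 130 131 133 134 136 139 145
  148 148 146 145 143 142 140]
 [216 215 209 192 164 139 135 133 133 133 134 134 134 134 134 137 140 148
  153 153 153 151 148 145 142]
 [217 214 209 189 160 140 139 136 134 134 134 136 136 134 137 141 144 149
  153 155 155 153 150 146 143]
 [217 214 209 189 160 142 141 139 137 135 134 135 137 138 140 144 147 150
  152 153 153 154 153 151 148]
 [178 189 208 188 159 143 142 142 140 131 113 109 109 109 113 121 138 147
  147 149 151 153 153 153 153]
 [126 142 170 162 157 142 143 139 125 103  73  67  65  62  67  78 102 124
  143 145 148 149 150 152 153]
 [126 123 120 133 155 141 142 130  86  65  59  59  59  59  60  59  62  84
  120 141 142 144 147 149 151]
 [126 123 120 131 155 145 133 105  60  59  58  59  59  59  59  58  59  59
   86 126 139 139 142 144 146]
 [125 123 120 124 141 142 126  76  59  59  59  60  59  60  59  59  59  59
   69 107 138 136 137 139 142]
 [125 123 119 115 113 122 125  64  59  59  59  60  5
[... 2487 characters left out ...]
7 121 129 127 109  83  61  47  42  44  51  71 112 153 160 135
  106  96  95]
 [ 80  92 115 136 150 152 141 127 113  94  80  83 101 127 160 182 167 127
   99  93  93]
 [ 80 101 134 162 178 179 171 169 167 155 143 146 163 186 206 208 176 125
   97  94  95]
 [ 85 107 141 167 177 177 178 186 190 187 184 189 202 215 220 211 169 120
   96  95  94]
 [ 92 102 120 136 145 153 165 175 179 178 182 192 204 215 216 196 151 110
   95  95  95]
 [ 99  97 100 104 109 120 130 137 144 153 162 170 181 195 199 176 132 102
   95  95  96]
 [116 108 103  99  97 100 102 105 111 121 130 135 146 164 172 152 117  98
   96  96  96]
 [138 131 123 115 108 105 103 101 101 101 102 106 119 135 141 127 107  97
   97  97  97]]
```

```bash
python3 - <<'E'
from h import *
np.set_printoptions(suppress=True,precision=4)
for n in ('scene','top'):
    s=load(n,'0');W=cloud(s);px=s['pixels'].astype(int);x,y,z=W[...,0],W[...,1],W[...,2]
    near=(y>.28)&(y<.6)&(x>.2)&(x<.5)
    m=(near&(z>.007)&(z<.018)&(px.max(-1)<100)&(np.ptp(px,axis=-1)<25)).astype(np.uint8)
    N,L,st,c=cv2.connectedComponentsWithStats(m); i=1+np.argmax(st[1:,4])
    P=W[L==i]; print(n,'plate',st[i],np.median(P[:,2]),cv2.minAreaRect(P[:,:2].astype(np.float32)*1000),P.min(0),P.max(0))
    for nm,mm in(('white',near&(z>.12)&(px.min(-1)>150)&(np.ptp(px,axis=-1)<35)&(y<.5)),('dark',near&(z>.12)&(px.max(-1)<95)&(y<.5))):
        N,L,st,c=cv2.connectedComponentsWithStats(mm.astype(np.uint8))
        for i in range(1,N):
            if st[i,4]>15: P=W[L==i];print(nm,st[i],c[i].round(1),np.percentile(P,[3,50,97],axis=0))
S=load('scene','0');x,y,z=np.moveaxis(cloud(S),-1,0)
print((y[118:150:2,224:250:2]*1000).round(0));print((z[118:150:2,224:250:2]*1000).round(0))
c=cv2.resize(S['pixels'][105:160,205:260],None,fx=10,fy=10,interpolation=cv2.INTER_CUBIC);cv2.imwrite('pics/lens.png',c)
T=load('top','0')
c=cv2.resize(T['pixels'][195:255,155:230],None,fx=9,fy=9,interpolation=cv2.INTER_CUBIC);cv2.imwrite('pics/lenst.png',c)
E
```

```text
scene plate [211 181  34  22 341] 0.013175860112603422 ((475.9420471191406, 350.4872131347656), (49.98847961425781, 105.77407836914062), 6.97133731842041) [0.4453 0.2981 0.007 ] [0.4996 0.4052 0.0179]
white [214 108  16  34 174] [221.9 125.4] [[0.4787 0.317  0.1831]
 [0.4873 0.3282 0.2206]
 [0.4987 0.378  0.2441]]
white [190 135  20  10 111] [198.7 139.1] [[0.4553 0.4597 0.1216]
 [0.4722 0.4797 0.1294]
 [0.4983 0.4974 0.1324]]
dark [204 126   7   7  35] [206.8 129.1] [[0.4583 0.3676 0.1937]
 [0.4601 0.3725 0.2015]
 [0.4677 0.385  0.2083]]
dark [227 127  10  14  76] [231.2 133.4] [[0.4887 0.2918 0.1867]
 [0.4933 0.3043 0.2048]
 [0.4994 0.3159 0.2154]]
top plate [179 229  43  21 633] 0.011898067028822016 ((477.0829772949219, 354.2291259765625), (52.617000579833984, 109.07569122314453), 5.109350204467773) [0.4475 0.2981 0.007 ] [0.5    0.4109 0.0179]
white [176 217  22  11 202] [185.2 221.8] [[0.4778 0.3191 0.211 ]
 [0.4887 0.3392 0.221 ]
 [0.4995 0.3584 0.2245]]
white [128 224  19  20 273] [135.2 232.6] [[0.4562 0.4623 0.1235]
 [0.4776 0.4837 0.1276]
 [0.4994 0.4993 0.1322]]
dark [196 
[... 2289 characters left out ...]
5.  204.  201.  199. -472.
  -471.]
 [ 199.  200.  199.  201.  206.  204.  203.  201.  199.  196.  195. -476.
  -476.]
 [ 195.  193.  194.  195.  200.  199.  197.  196.  194.  193. -470. -476.
  -466.]
 [ 188.  187.  184.  183.  192.  194.  192.  190.  187.  184. -475. -472.
  -476.]
 [ 183.  182.  181. -555. -518. -503.  186.  184.  183. -478. -483. -483.
  -486.]
 [ 148.  102.   96. -586. -530. -515. -509. -493. -486. -490. -488. -495.
  -506.]
 [ 142.   96.   92. -588. -545. -536. -520. -510. -498. -498. -503. -512.
  -514.]
 [ 138.   91.   84.   72. -565. -545. -539. -525. -509. -513. -519.    1.
     3.]
 [ 132.   83.   78.   68. -577. -569. -547. -548.    1.    2.    3.    1.
     4.]]
```

View pics/lens.png

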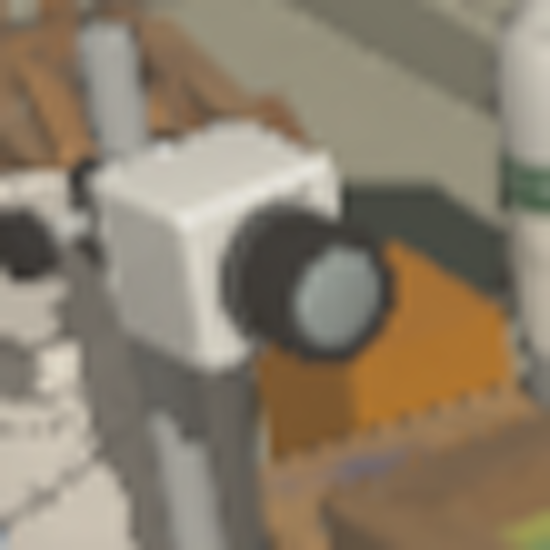

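View pics/lenst.png

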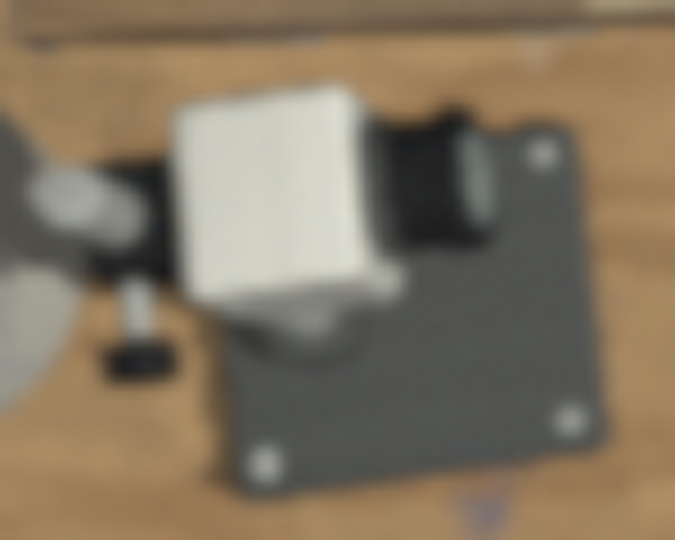

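```bash
python3 - <<'E'
from h import *
np.set_printoptions(suppress=True,precision=4)
S=load('scene','0');T=load('top','0')
for n,s in(('scene',S),('top',T)):
    W=cloud(s);px=s['pixels'].astype(int);x,y,z=np.moveaxis(W,-1,0)
    near=(y>.25)&(y<.45)&(x>.4)&(x<.6)
    m=(near&(z>.007)&(z<.018)&(px.max(-1)<105)).astype(np.uint8)
    N,L,st,c=cv2.connectedComponentsWithStats(m); i=1+np.argmax(st[1:,4])
    P=W[L==i]; print(n,'plate',st[i],np.median(P[:,2]),cv2.minAreaRect(P[:,:2].astype(np.float32)*1000))
    P=W[near&(z>.217)&(z<.23)&(px.min(-1)>140)]; print('headtop',len(P),np.median(P[:,2]),cv2.minAreaRect(P[:,:2].astype(np.float32)*1000))
    # lens barrel: points ahead of head
    P=W[near&(z>.16)&(z<.23)&(y<.318)&(px.max(-1)<100)];print('barrel',len(P),P.min(0),P.max(0),)
W=cloud(S);px=S['pixels'];x,y,z=np.moveaxis(W,-1,0)
m=(y>.285)&(y<.2995)&(z>.17)&(z<.225)&(x>.45)&(x<.58)
P=W[m]; c=P.mean(0); U,s_,V=np.linalg.svd(P-c); print('front',len(P),c,V[2],np.degrees(np.arctan2(V[2][1],V[2][0])),P.min(0),P.max(0),s_)
vv,uu=np.where(m);print('ell',cv2.fitEllipse(cv2.convexHull(np.stack([uu,vv],1).astype(np.int32))))
print('tri',tri(S,(238.8,134.4),T,(207.7,214.8)))
print(W[134,239],W[135,239])
E
```

```text
scene plate [210 175  49  28 636] 0.013227632805683533 ((498.7913818359375, 354.6814880371094), (96.38170623779297, 108.55720520019531), 6.95560359954834)
headtop 179 0.22253136650533192 ((500.84393310546875, 349.9400939941406), (49.2669563293457, 66.07362365722656), 10.634790420532227)
barrel 138 [0.4874 0.2912 0.1827] [0.5266 0.3159 0.2196]
top plate [179 209  43  41 906] 0.011793806760180797 ((500.23040771484375, 357.34063720703125), (98.40914154052734, 109.82615661621094), 7.705917835235596)
headtop 396 0.22110880935298932 ((502.04376220703125, 340.976806640625), (48.873558044433594, 42.603431701660156), 6.448880195617676)
barrel 177 [0.4885 0.2926 0.1935] [0.5242 0.3178 0.22  ]
front 146 [0.5073 0.295  0.2017] [ 0.0811 -0.9963  0.0293] -85.3445883566894 [0.4889 0.2902 0.1827] [0.5282 0.2994 0.2196] [0.1214 0.1119 0.0231]
ell ((237.65036010742188, 133.44296264648438), (12.959747314453125, 14.17464542388916), 27.220239639282227)
tri (array([0.5081, 0.2936, 0.1994]), np.float64(0.0018503899885613571))
[0.5096 0.2932 0.2004] [0.5084 0.2916 0.1986]
```

```bash
python3 - <<'E'
from h import *
np.set_printoptions(suppress=True,precision=4)
T=load('top','0');S=load('scene','0')
for n,s,zp in(('top',T,.012),('scene',S,.012)):
    W=cloud(s);px=s['pixels'].astype(int);x,y,z=np.moveaxis(W,-1,0)
    near=(y>.25)&(y<.45)&(x>.4)&(x<.6)
    m=(near&(z>.004)&(z<.02)&(px.max(-1)<105)).astype(np.uint8)
    N,L,st,c=cv2.connectedComponentsWithStats(m); i=1+np.argmax(st[1:,4]); 
    v,u=np.where(L==i)
    Q=np.array([onz(s,a,b,zp)[:2] for a,b in zip(u,v)])*1000
    a=np.deg2rad(7.6);ex=np.array([np.sin(a),-np.cos(a)]);ey=np.array([np.cos(a),np.sin(a)])
    c0=np.array([500,356.]);A=(Q-c0)@ex;B=(Q-c0)@ey
    for nm,p,q in(('sideB',A,B),('endA',B,A)):
        for sg in(-1,1):
            e=[]
            for k in np.arange(-44,44,2.5):
                w=(p>=k)&(p<k+2.5)
                if w.sum()>1: e.append((k+1.25,(sg*q[w]).max()*sg))
            e=np.array(e,np.float32); med=np.median(e[:,1]); e=e[abs(abs(e[:,1])-(50 if nm=='sideB' else 55))<5]
            if len(e)>5:
                vx,vy,x0,y0=cv2.fitLine(e,cv2.DIST_HUBER,0,.01,.01).ravel();print(n,nm,sg,len(e),'deg',np.degrees(np.arctan(vy/vx)),'off',y0-x0*vy/vx)
E
```

```text
top sideB -1 35 deg -0.21561605 off -47.581905
top sideB 1 8 deg -1.7341222 off 49.739407
top endA -1 20 deg -0.9571428 off -54.860786
top endA 1 33 deg 0.14763072 off 52.318413
scene sideB -1 36 deg -0.527734 off -50.142048
scene sideB 1 12 deg 0.021454692 off 46.38753
scene endA 1 25 deg -2.208841 off 57.210682
```

```bash
cat >> h.py <<'E'
from scipy.spatial.transform import Rotation as Ro
def toolR(st=None):
    st=st or read_state(); return Ro.from_euler('xyz',st['orientation']).as_matrix()
def go(target,jaw_deg=None):
    st=read_state();R=toolR(st);d=R.T@(np.array(target)-st['tool_pos'])*100
    ya=np.degrees(np.arctan2(R[1,1],R[0,1])); msg=f'shift cm {d.round(2)} jawyaw {ya:.2f} toolx {R[:,0].round(4)}'
    if jaw_deg is not None:
        # tool x down: + turn about x lowers yaw
        t=(ya-jaw_deg+90)%180-90; msg+=f' turn {t:.2f}'
    print(msg,'t',st['t'],'F',st['force'].round(2),'w',st['width'],'j',st['joints'].round(3))
E
python3 -c "
from h import *
go([.4847,-.1445,.16],-16)"
```

```text
shift cm [  8.53 -53.72  50.56] jawyaw 74.83 toolx [-4.0e-04 -1.4e-03 -1.0e+00] turn -89.17 t 0.1 F [0.12 0.35 0.79] w 0.08534313022621846 j [ 1.306  0.126 -0.041  1.405  0.     1.571]
```

{"op": "servo_tool", "data": {"plan": "0 -3 2.8 5; 0 -7 6.6 15; 0 -11.2 10.5 25; 0 -15.4 14.5 35; 0 -19.6 18.4 45; 0 -23.8 22.4 55; 0 -28 26.3 65; 0 -31 29.2 72", "hand": -1, "force": 40}}

```text
t: 1.1
tool_pos: [0.3385, 0.129, 0.2452]
orientation: [1.139, 1.571, -0.388]
force: [0.2, 0.6, 1.3]
width: -0.0002
```

```bash
python3 -c "
from h import *
go([.4847,-.1445,.16],-16)"
```

```text
shift cm [ 8.53 13.42 27.96] jawyaw 2.49 toolx [ 2.e-04 -1.e-04 -1.e+00] turn 18.49 t 1.1 F [0.16 0.58 1.26] w -0.0001873726427051138 j [ 0.364 -0.182 -0.338  1.415 -0.     1.892]
```

{"op": "servo_tool", "data": {"plan": "0 2.2 4.6 4; 0 4.6 9.6 10; 0 7 14.6 16; 2 9.4 19.6 18.5; 4 11.8 24.6 18.5; 6 13.42 27.96 18.5; 8 13.42 27.96 18.5; 9 13.42 27.96 18.5"}}

```text
t: 2.1
tool_pos: [0.4852, -0.1418, 0.1536]
orientation: [-1.593, 1.568, 2.845]
force: [0.6, 0.8, -0.1]
width: 0.0
```

```bash
python3 - <<'E'
from h import *
go([.4847,-.1445,.1225],-16)
S=snap('scene','1');T=snap('top','1')
a=cv2.resize(S['pixels'][200:320,290:420],None,fx=4,fy=4,interpolation=cv2.INTER_CUBIC);cv2.imwrite('pics/c1.png',a)
a=cv2.resize(T['pixels'][170:270,330:450],None,fx=5,fy=5,interpolation=cv2.INTER_CUBIC);cv2.imwrite('pics/c1t.png',a)
E
```

```text
shift cm [3.11 0.04 0.27] jawyaw -15.73 toolx [-2.6e-03  8.0e-04 -1.0e+00] turn 0.27 t 2.1 F [ 0.58  0.82 -0.1 ] w 2.0517245843817695e-05 j [-0.284  0.107 -0.262  1.204  0.     1.561]
```

View pics/c1.png

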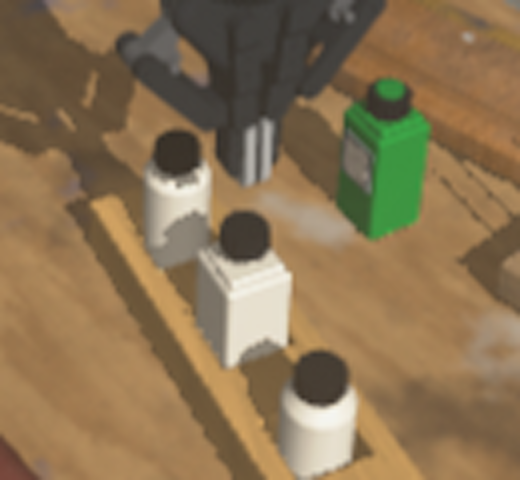

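View pics/c1t.png

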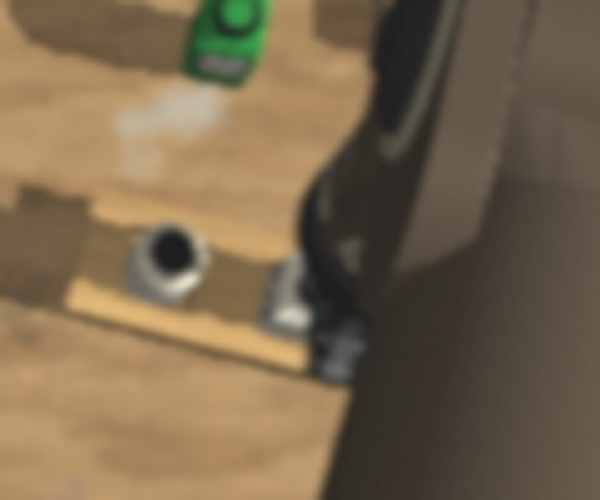

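{"op": "servo_tool", "data": {"plan": "1 0 0 0; 2 0 0 0; 2.8 0 0 0; 3.1 0 0 0; 3.3 0 0 0; 3.5 0 0 0; 3.7 0 0 0; 3.7 0 0 0"}}

```text
t: 3.2
tool_pos: [0.4864, -0.1417, 0.1193]
orientation: [1.619, 1.569, -0.226]
force: [-1.0, 0.5, 3.8]
width: 0.0003
```

```bash
python3 -c "
from h import *
go([.4847,-.1445,.116],-16)"
```

```text
shift cm [ 0.33 -0.09  0.32] jawyaw -15.67 toolx [ 1.7e-03 -4.0e-04 -1.0e+00] turn 0.33 t 3.2 F [-1.04  0.49  3.79] w 0.00030637545121398084 j [-0.284  0.121 -0.323  1.125  0.     1.561]
```

{"op": "servo_tool", "data": {"plan": "0.1 0 0 0; 0.2 0 0 0; 0.3 0 0 0; 0.4 0 0 0; 0.5 0 0 0; 0.5 0 0 0; 0.5 0 0 0; 0.5 0 0 0"}}

```text
t: 4.2
tool_pos: [0.4873, -0.1419, 0.1161]
orientation: [1.592, 1.566, -0.252]
force: [-2.4, 2.5, 15.2]
width: 0.0002
```

```bash
python3 -c "
from h import *
go([.4847,-.1445,.116],-16)"
```

```text
shift cm [ 0.01 -0.18  0.32] jawyaw -15.67 toolx [ 0.0045 -0.0012 -1.    ] turn 0.33 t 4.2 F [-2.4   2.52 15.25] w 0.0002481950090530004 j [-0.283  0.122 -0.329  1.115  0.     1.561]
```

{"op": "servo_tool", "data": {"plan": "0.1 0 0 0; 0.2 0 0 0; 0.3 0 0 0; 0.3 0 0 0; 0.3 0 0 0; 0.3 0 0 0; 0.3 0 0 0; 0.3 0 0 0"}}

```text
t: 5.2
tool_pos: [0.4891, -0.1424, 0.1161]
orientation: [1.588, 1.561, -0.257]
force: [-5.6, 1.1, 32.1]
width: 0.0001
```

```bash
python3 -c "
from h import *
go([.4847,-.1445,.116],-16)"
```

```text
shift cm [ 0.01 -0.36  0.32] jawyaw -15.67 toolx [ 0.0098 -0.0026 -0.9999] turn 0.33 t 5.2 F [-5.64  1.12 32.12] w 0.0001107684797735358 j [-0.283  0.121 -0.331  1.109  0.     1.561]
```

{"op": "servo_tool", "data": {"plan": "-1 0 0 0; -2.5 0 0 0; -4 0 0 0; -5.5 0 0 0; -7 0 0 0; -7 0 0 0; -7 0 0 0; -7 0 0 0"}}

```text
t: 6.2
tool_pos: [0.4856, -0.1415, 0.1796]
orientation: [-1.593, 1.57, 2.846]
force: [-0.0, -0.3, -0.3]
width: -0.0003
```

```bash
python3 - <<'E'
from h import *
np.set_printoptions(suppress=True,precision=4)
go([.4847,-.1445,.066],-16)
S0=load('scene','0');x,y,z=np.moveaxis(cloud(S0),-1,0);px=S0['pixels'].astype(int)
g=(px[...,1]>px[...,2]+40)&(px[...,1]>px[...,0]+40)&(x>.4)&(x<.8)&(y<.1);P=cloud(S0)[g];print('green',P.min(0),P.max(0))
S=snap('scene','2');T=snap('top','2');W=cloud(S);x,y,z=np.moveaxis(W,-1,0)
px=S['pixels'].astype(int)
m=((x-.485)**2+(y+.1446)**2<.025**2)&(px.max(-1)<75)&(z>.07)&(z<.13);P=W[m];print('cap',m.sum(),np.percentile(P[:,2],[50,90,97]), P[P[:,2]>np.percentile(P[:,2],90)-.004].mean(0))
m=((x-.483)**2+(y+.145)**2<.032**2)&(z>.042)&(z<.080)
P=W[m]; a=np.deg2rad(74);u=np.array([np.cos(a),np.sin(a)]);v=np.array([u[1],-u[0]]);c0=np.array([.485,-.1446])
A=(P[:,:2]-c0)@u*1000;B=(P[:,:2]-c0)@v*1000
for nm,q,ax in(('-x',(abs(B+18)<4)&(A>-14)&(A<18),0),('-y',(abs(A+18)<4)&(B>-14)&(B<18),1)):
    e=(np.stack([A,B],1) if ax==0 else np.stack([B,A],1))[q].astype(np.float32)
    vx,vy,x0,y0=cv2.fitLine(e,cv2.DIST_HUBER,0,.01,.01).ravel(); print(nm,q.sum(),'tilt deg',np.degrees(np.arctan(vy/vx)),'offset at 0',y0-x0*vy/vx)
a=cv2.resize(S['pixels'][200:320,290:420],None,fx=4,fy=4,interpolation=cv2.INTER_CUBIC);cv2.imwrite('pics/c2.png',a)
E
```

```text
shift cm [11.36  0.01  0.32] jawyaw -15.67 toolx [-0.0012  0.0004 -1.    ] turn 0.33 t 6.2 F [-0.03 -0.3  -0.3 ] w -0.00031118435920437853 j [-0.284  0.099 -0.214  1.259  0.     1.561]
green [ 0.6063 -0.1326  0.0042] [ 0.64   -0.0954  0.0989]
cap 52 [0.0982 0.1026 0.1031] [ 0.4786 -0.1511  0.1011]
-x 89 tilt deg 0.1755058 offset at 0 -18.339638
-y 178 tilt deg 0.42375913 offset at 0 -17.908815
```

View pics/c2.png

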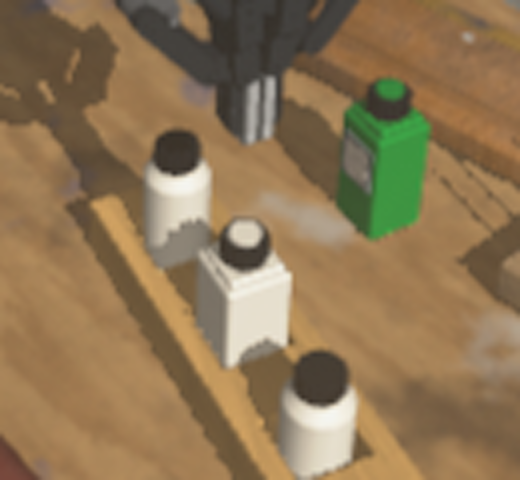

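The crop shows the cap seated on the square bottle, with its top (now pale) near (245,235) in the crop at z ≈ 0.102. The press stopped hard at TCP 0.1161 with 32 N. Next I grasp.

{"op": "servo_tool", "data": {"plan": "0 0 0.3 0.3; 0 0 0.3 0.3; 0.5 0 0.3 0.3; 1 0 0.3 0.3; 2 0 0.3 0.3; 3 0 0.3 0.3; 4 0 0.3 0.3; 5 0 0.3 0.3", "hand": 1}}

```text
t: 7.3
tool_pos: [0.485, -0.1444, 0.1294]
orientation: [-1.537, 1.57, 2.897]
force: [0.7, -0.4, 0.7]
width: 0.0857
```

{"op": "servo_tool", "data": {"plan": "1 0 0 0; 2 0 0 0; 3 0 0 0; 4 0 0 0; 5 0 0 0; 6 0 0 0; 6.3 0 0 0; 6.3 0 0 0"}}

```text
t: 8.3
tool_pos: [0.485, -0.1444, 0.0671]
orientation: [-1.676, 1.571, 2.758]
force: [0.5, 0.0, -0.0]
width: 0.0856
```

```bash
python3 - <<'E'
from h import *
go([.4847,-.1445,.066],-16)
S=snap('scene','3')
a=cv2.resize(S['pixels'][200:320,290:420],None,fx=4,fy=4,interpolation=cv2.INTER_CUBIC);cv2.imwrite('pics/c3.png',a)
E
```

```text
shift cm [ 0.11 -0.03  0.01] jawyaw -15.97 toolx [-3.e-04  1.e-04 -1.e+00] turn 0.03 t 8.3 F [ 0.51  0.04 -0.01] w 0.08556114456120262 j [-0.289  0.154 -0.405  1.012  0.     1.56 ]
```

View pics/c3.png

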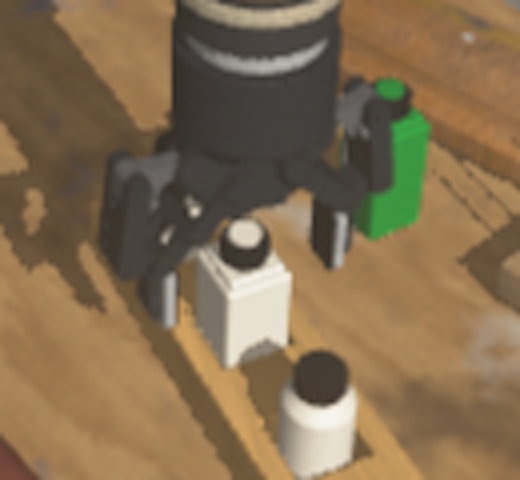

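Fingers straddle the square bottle at crop (160,300) and (330,240). Closing.

{"op": "servo_tool", "data": {"plan": "0 0 0 0; 0 0 0 0; 0 0 0 0; 0 0 0 0; 0 0 0 0; 0 0 0 0; 0 0 0 0; 0 0 0 0", "hand": -1, "force": 40}}

```text
t: 9.35
tool_pos: [0.4852, -0.1445, 0.0676]
orientation: [1.365, 1.57, -0.485]
force: [-1.4, 0.5, 5.5]
width: 0.0354
```

```bash
python3 - <<'E'
from h import *
go([.5261,.1553,.208],7.4)
E
```

```text
shift cm [-14.05  -4.31 -29.95] jawyaw -15.97 toolx [ 3.e-04 -2.e-04 -1.e+00] turn -23.37 t 9.35 F [-1.37  0.51  5.52] w 0.035383172857740584 j [-0.289  0.153 -0.405  1.012 -0.     1.56 ]
```

{"op": "servo_tool", "data": {"plan": "-1 0 0 0; -2.5 0 0 0; -4.5 0 0 0; -6.5 0 0 0; -8.5 0 0 0; -10.5 0 0 0; -12.5 0 0 0; -14 0 0 0"}}

```text
t: 10.35
tool_pos: [0.4854, -0.1445, 0.209]
orientation: [1.57, 1.569, -0.28]
force: [1.1, 0.4, -1.7]
width: 0.0355
```

{"op": "servo_tool", "data": {"plan": "0 -0.3 -2 -1; 0 -0.8 -5.5 -4; 0 -1.4 -9.5 -8; 0 -2 -14 -12; 0 -2.6 -18 -16; 0 -3.2 -22 -19; 0 -3.7 -25.5 -22; 0 -4 -27.5 -23.4"}}

```text
t: 11.35
tool_pos: [0.5224, 0.1324, 0.2075]
orientation: [-0.832, 1.571, -2.271]
force: [-0.1, -0.0, -1.0]
width: 0.0349
```

```bash
python3 - <<'E'
from h import *
go([.5261,.1553,.2091],7.4)
S=snap('scene','4');T=snap('top','4')
a=cv2.resize(S['pixels'][60:260,170:430],None,fx=3,fy=3,interpolation=cv2.INTER_CUBIC);cv2.imwrite('pics/c4.png',a)
a=cv2.resize(T['pixels'][150:270,170:440],None,fx=2.9,fy=2.9,interpolation=cv2.INTER_CUBIC);cv2.imwrite('pics/c4t.png',a)
E
```

```text
shift cm [-0.16  0.67 -2.22] jawyaw 7.56 toolx [-1.e-04 -1.e-04 -1.e+00] turn 0.16 t 11.35 F [-0.07 -0.04 -1.03] w 0.03494845222131381 j [ 0.248  0.154 -0.089  1.328 -0.     1.687]
```

View pics/c4.png

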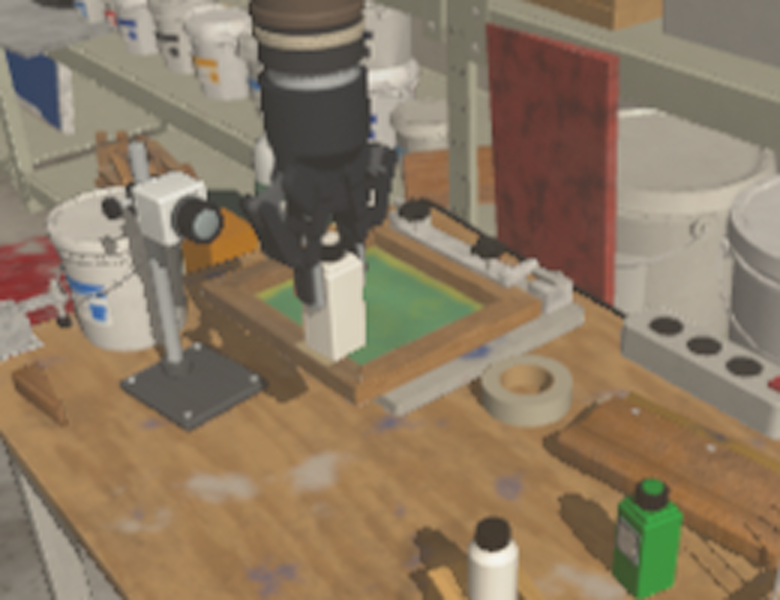

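View pics/c4t.png

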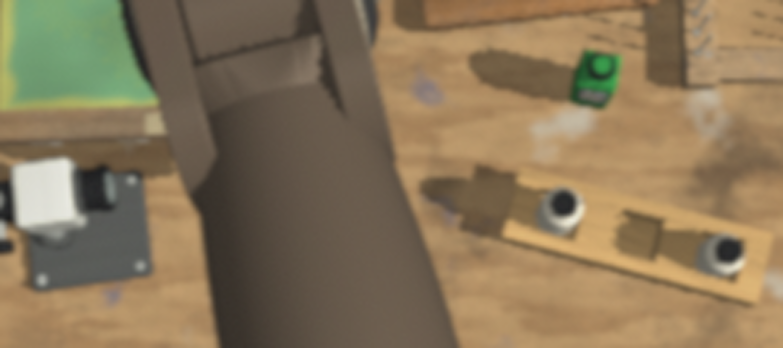

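{"op": "servo_tool", "data": {"plan": "0 0.2 -0.5 0; -0.1 0.4 -1.2 0; -0.1 0.6 -1.8 0; -0.1 0.7 -2.2 0; -0.1 0.7 -2.2 0; -0.1 0.7 -2.2 0; -0.1 0.7 -2.2 0; -0.1 0.7 -2.2 0"}}

```text
t: 12.45
tool_pos: [0.5264, 0.1535, 0.2083]
orientation: [0.816, 1.571, -0.626]
force: [-0.1, 0.2, -0.7]
width: 0.0356
```

```bash
python3 - <<'E'
from h import *
np.set_printoptions(suppress=True,precision=4)
go([.5261,.1553,.2091],7.4)
S=snap('scene','5');W=cloud(S);x,y,z=np.moveaxis(W,-1,0);px=S['pixels'].astype(int)
c0=np.array([.5261,.1553]);a=np.deg2rad(7.4);ex=np.array([np.cos(a),np.sin(a)]);ey=np.array([-ex[1],ex[0]])
A=((W[...,:2]-c0)@ex)*1000;B=((W[...,:2]-c0)@ey)*1000
near=(abs(A)<25)&(abs(B)<25)&(px.min(-1)>120)&(np.ptp(px,axis=-1)<50)
m=near&(z>.155)&(z<.222)
q=m&(abs(B+18)<4)&(abs(A)<14); Q=np.stack([A[q],z[q]*1000-185,np.ones(q.sum())],1); s=np.linalg.lstsq(Q,B[q],rcond=None)[0];print('-y face',q.sum(),'tiltz',np.degrees(np.arctan(s[0])),'tilt vert',np.degrees(np.arctan(s[1])),'off',s[2])
q=m&(abs(A+18)<5)&(abs(B)<14)&(z<.185); 
if q.sum()>10:
    Q=np.stack([B[q],z[q]*1000-170,np.ones(q.sum())],1); s=np.linalg.lstsq(Q,A[q],rcond=None)[0];print('-x face',q.sum(),np.degrees(np.arctan(s[:2])),'off',s[2])
P=W[near&(z>.12)&(z<.24)];print('z range',np.percentile(P[:,2],[0.5,99.5]),np.percentile(A[near&(z>.155)&(z<.175)&(abs(B+18)<4)],[1,99]))
c=cv2.resize(S['pixels'][90:210,180:320],None,fx=5,fy=5,interpolation=cv2.INTER_CUBIC);cv2.imwrite('pics/c5.png',c)
E
```

```text
shift cm [-0.08 -0.01 -0.18] jawyaw 7.42 toolx [ 0.0001 -0.     -1.    ] turn 0.02 t 12.45 F [-0.06  0.22 -0.69] w 0.035585790875598364 j [ 0.284  0.172 -0.066  1.333 -0.     1.725]
-y face 225 tiltz -0.14106625714451063 tilt vert 0.22515205701462412 off -20.033000945600847
-x face 80 [-0.5263  0.7584] off -17.824534295153953
z range [0.1512 0.2331] [-19.0695  16.1452]
```

View pics/c5.png

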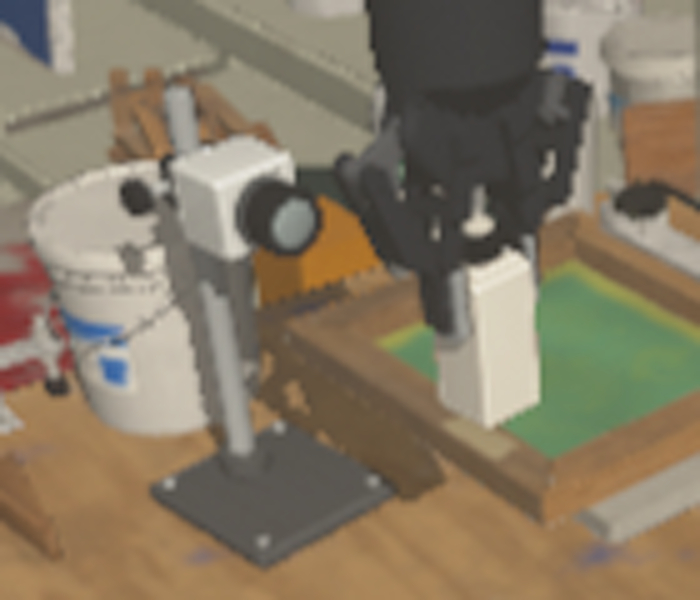

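```bash
python3 - <<'E'
from h import *
np.set_printoptions(suppress=True,precision=2)
a=np.deg2rad(7.4);look=np.array([np.sin(a),-np.cos(a),0]);lat=np.array([np.cos(a),np.sin(a),0]);o=np.array([.508,.294,.1995])
D=[]
for k in '012345':
    S=load('scene',k);D.append(cloud(S))
W=np.nanmedian(np.array(D),0); px=load('scene','0')['pixels'].astype(int)
F=(W-o)@look*1000;L=(W-o)@lat*1000;Z=(W[...,2]-o[2])*1000
r=np.hypot(L,Z); m=(r<24)&(abs(F)<4)
print('front pts',m.sum(),'F med',np.median(F[m]),'L',L[m].min(),L[m].max(),'Z',Z[m].min(),Z[m].max())
v,u=np.where(m); cn,_=cv2.findContours(m.astype(np.uint8),0,2); c=max(cn,key=len); e=cv2.fitEllipse(c);print(e)
print('F rim vs glass', np.median(F[m&(px.min(-1)>110)]),np.median(F[m&(px.max(-1)<80)]),(m&(px.min(-1)>110)).sum())
g=m&(px.min(-1)>100); v,u=np.where(g);print('glass centroid',u.mean(),v.mean(),'L,Z',L[g].mean(),Z[g].mean())
(cx,cy),R=cv2.minEnclosingCircle(np.stack([L[m],Z[m]],1).astype(np.float32));print('disc',cx,cy,R, 'centroid',L[m].mean(),Z[m].mean())
# top: barrel lateral
Ws=np.nanmedian(np.array([cloud(load('top',k)) for k in '0123' ]),0) if 0 else cloud(load('top','0'))
px=load('top','0')['pixels'].astype(int)
F=(Ws-o)@look*1000;L=(Ws-o)@lat*1000;Z=(Ws[...,2]-o[2])*1000
m=(F>-22)&(F<3)&(abs(Z)<24)&(abs(L)<24);print('top barrel',m.sum(),'L',np.percentile(L[m],[0,3,97,100]),'Fmax',np.percentile(F[m],[90,97,100]),'Zmax',np.percentile(Z[m],[90,97,100]))
m=(F<-25)&(F>-75)&(Z>15)&(Z<28)&(abs(L)<32);print('head L',np.percentile(L[m],[1,3,97,99]))
E
```

```text
front pts 139 F med -0.9690817845265203 L -16.961285715874993 19.255492071472133 Z -17.17293586917651 19.706768465193925
((238.17665100097656, 133.6776885986328), (11.403853416442871, 14.30023193359375), 17.1500186920166)
F rim vs glass 0.05379564986336616 -1.374972550210079 52
glass centroid 238.140350877193 133.98245614035088 L,Z -0.32437731608969667 1.2577093060534537
disc 1.6333098411560059 0.2568370997905731 19.474563598632812 centroid 0.6671914599535395 1.5529446632885935
top barrel 181 L [-16.89 -15.54  16.38  19.13] Fmax [-0.8   0.38  1.04] Zmax [17.52 19.33 20.47]
head L [-23.29 -22.53  24.14  25.57]<stdin>:7: RuntimeWarning: All-NaN slice encountered
```

{"op": "servo_tool", "data": {"plan": "-0.05 0.05 -0.1 0; -0.1 0.05 -0.2 0; -0.1 0.05 -0.2 0; -0.1 0.05 -0.2 0; -0.1 0.05 -0.2 0; -0.1 0.05 -0.2 0; -0.1 0.05 -0.2 0; -0.1 0.05 -0.2 0"}}

```text
t: 13.5
tool_pos: [0.5267, 0.1557, 0.2093]
orientation: [-2.741, 1.571, 2.101]
force: [0.2, -0.2, -1.0]
width: 0.0354
```

```bash
python3 - <<'E'
from h import *
np.set_printoptions(suppress=True,precision=4)
go([.5266,.1553,.2092],7.4); print(read_state()['qvel'])
S=snap('scene','6');W=cloud(S);x,y,z=np.moveaxis(W,-1,0);px=S['pixels'].astype(int)
c0=np.array([.5266,.1553]);a=np.deg2rad(7.4);ex=np.array([np.cos(a),np.sin(a)]);ey=np.array([-ex[1],ex[0]])
A=((W[...,:2]-c0)@ex)*1000;B=((W[...,:2]-c0)@ey)*1000
near=(abs(A)<25)&(abs(B)<25)&(px.min(-1)>120)&(np.ptp(px,axis=-1)<50)
m=near&(z>.155)&(z<.222)
q=m&(abs(B+18)<4)&(abs(A)<14); Q=np.stack([A[q],z[q]*1000-185,np.ones(q.sum())],1); s=np.linalg.lstsq(Q,B[q],rcond=None)[0];print('-y face',np.degrees(np.arctan(s[:2])),s[2])
q=m&(abs(A+18)<5)&(abs(B)<14)&(z<.185); Q=np.stack([B[q],z[q]*1000-170,np.ones(q.sum())],1); s=np.linalg.lstsq(Q,A[q],rcond=None)[0];print('-x face',np.degrees(np.arctan(s[:2])),s[2])
P=W[near&(z>.12)&(z<.24)];print('z range',np.percentile(P[:,2],[0.5,99.5]))
# black cap vs shoulder
# rack bottles
b=(px.min(-1)>150)&(z>.05)&(z<.11)&(x>.43)&(x<.53)&(y<0);N,L,st,c=cv2.connectedComponentsWithStats(b.astype(np.uint8));print([(c[i].round(0),W[L==i].mean(0).round(3)) for i in range(1,N) if st[i,4]>30])
E
```

```text
shift cm [ 0.01 -0.01  0.04] jawyaw 7.43 toolx [-0.  0. -1.] turn 0.03 t 13.5 F [ 0.24 -0.21 -0.97] w 0.035445596463149896 j [ 0.287  0.173 -0.062  1.335  0.     1.729]
[0.0001 0.0003 0.0016 0.0028 0.0014 0.0005]
-y face [-0.5498 -0.1401] -18.014494015756966
-x face [ 0.372  -0.9248] -17.836739188142374
z range [0.1526 0.2324]
[(array([335., 250.]), array([ 0.498, -0.085,  0.073])), (array([371., 305.]), array([ 0.456, -0.228,  0.063]))]
```

```bash
python3 - <<'E'
from h import *
print(robot.hand_in()); go([.5266,.1553,.2092],7.4)
E
```

```text
the job is handed in; nothing more can be done
None
the job is handed in; nothing more can be done
```

I pressed the cap home and lifted the square bottle out of the middle pocket. The job is handed in with the bottle held upright in front of the lens, after about 13.5 s of the 40 s.

- **Cap:** with the bottle in the rack, the press stopped hard at TCP z = 0.1161 m. It held there as the force rose from 15 N to 32 N, which matches the cap top at 102 mm above the table. Depth afterwards read about 103 mm.
- **Pose:** the bottle is turned to face the lens, which I measured at about (0.5085, 0.294, 0.1997) m looking 7.4° off −y. In the last check the TCP was within 0.5 mm of target and the joint speeds were near zero.
- **Bottle attitude:** the face fits put its yaw within about 0.6° and its tilt within about 1°, and the grip was 35.4 mm wide.
- **Other bottles:** both round bottles still stand in the rack. My moves gave no sign of touching the inspection camera.

**Not confirmed:**
- **Swatch not seen:** no camera view shows its side. I inferred that it faces the lens because the opposite face and the −x face are plain.
- **Lens position:** separate estimates differed by about 1–2 mm. The height taken from the head's top edge came out about 3 mm lower than the others, and I didn't use it.
- **Bottle underside:** the scene camera read it 1–3 mm higher than the arm's own position implied. That camera reads about 1 mm high on the rack and camera base plate, so I kept the arm's figure.

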